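Clamp the gear housing and hold its cover over the screw holes

ROBOT

A 7-joint arm with a two-finger parallel gripper is mounted at the origin on a cart in front of the work surface, level with it; the furniture and walls round the work are solid. World frame = base frame: x ahead of the robot, y to its left, z up, the work surface at z = 0. Lengths are in m, angles in rad, forces in N, time in s.
With the tool pointing down it reaches from about 0.425 to 1.025 m from the base axis. Payload 9.4 kg.
Tool frame: the origin (TCP) lies at the very end of the fingers, on their centre line; the grasp point (between the pads) lies 19 mm behind it; z points along the fingers, y is the direction in which the jaws open and shut (so a half turn about z gives the same grasp; the last joint's range is limited). The gripper opens to 85 mm and grips with 20 to 120 N. Pads are 22 mm wide; open, the fingers measure 114 mm over their backs; the gripper's body (76 mm by 85 mm) begins 54 mm behind the grasp point. The pads swing forward as they close: fully open they stand 13 mm farther back than shut.
Start: joints at [1.237, 0.599, -0.003, 1.599, 0.002, 0.943, -0.08], TCP at [0.184, -0.701, 0.231] pointing down, gripper open.
Joint ranges: [-2.57, 2.57], [-0.35, 1.97], [-1.29, 1.29], [0.11, 2.56], [-1.05, 4.19], [0.11, 1.86], [-2.63, 2.63]. Speed limits (rad/s): [2.22, 2.22, 3.01, 3.01, 3.14, 3.14, 3.14].

INTERFACE

Orientations are given as a unit quaternion [w, x, y, z].
In Python, from station import ctrl, cams, hand_in gives the robot as it stands. The module is installed in compiled form; this text tells all that it offers.
- The arm moves only by the tool step_arm, never from a script. Its argument "increments" is a list of rows, each a list of 4 numbers: the shift along the tool's x, y, z in units of 30 mm (1.0 is 30 mm), then the turn about the tool's z in units of 5 degrees (1.0 is 5 degrees). A call has exactly 8 rows; each row shifts and turns the pose as measured when the row begins, along the tool's axes as they then stand; what a row does not reach is not made up. A row lasts 1/8 s, in which the tool goes at most 62.5 mm and 10.7 degrees, less where a joint would pass 70% of its speed; a pose out of reach is approached as far as the arm can. A call is refused whole if a number of a shift passes 1 or a number of a turn 1, either way. A call with a gripper value outside its range is refused whole. "claw" is the closure, from 0 (fully open) to 1 (shut), set as the call begins (left out, the last holds). The fingers move at their own pace and stop on an object; "force" is the grip in N (left out, the last holds). Time passes only in rows, so rows that do not move let the fingers close, or fill a call up. It gives the time, the measured TCP pose, the force and the opening at its end, in the units of the state.
- ctrl.sense(): the state, without advancing time (a new reading comes with each control period).
- cams.snapshot(name): name is "side" or "top"; returns a dict with "color" (420x560x3 uint8, red, green, blue), "range_z" (420x560 float32, m along the optical axis (not along the pixel's ray), 0 where there is no reading), "mtx" (3x3 intrinsics, pixels), "xyz" and "attitude" of the camera in the world. Camera axes: x right, y up, looking along -z (the intrinsics and any distortion apply to the point x, -y, -z); pixel columns grow to the right and rows downward; lengths in m; the calibration is good to about 2 mm. A picture is of the moment at which its call begins.
- hand_in(): hands the job in, once; it reports no verdict.
The state is a dict: "clock": time; "joints": joint angles; "joint_velocities": joint speeds; "tau": joint torques, N m; "eef_pos": TCP position; "tool_rot": TCP orientation; "contact_force": force on the tool from outside, world axes, zero at the start; "torque": the same for the moment, N m; "width": finger opening in m.
Only numpy, scipy, OpenCV 4.12 (cv2) and the standard library are available. Lean on these libraries where they do the work, as an engineer would, in place of code of your own. Each camera call takes 0.05 s, during which the arm holds its last target. There are 200 camera calls.

TASK

Turn the vise's crank clockwise until the housing is clamped tight between the jaws. Then pick up the blue cover by its handle and hold it level about a centimetre above the housing, brass plug towards the same end as the housing's brass plug, so that each of the four threaded holes lies under the middle of its screw hole; the cover must never touch the housing, because the rubber cord seal lies loose in its groove. Finish while still holding the cover there, so that I can start the screws, with the housing still clamped and the other things on the bench left where they are.

Things in the scene. Friction and masses are not known exactly. Their poses are not given: they have to be found in the camera images.
- vise: grey machine vise bolted to the bench, 210 mm long (x), 100 mm wide (y), crank at its -x end. Origin on the bench top under the middle of its base; x runs along the screw from crank to fixed jaw, z up. The housing stands on its bed, 48 mm above the bench; jaw tops 76 mm above the bench; fixed jaw's face at x = +58 mm. The crank's axis lies along x, 60 mm above the bench.
- crank (a joint): rad about the vise's +x; grows clockwise seen from the crank's end (tightens). Grip at y = 45 sin(1.745 - q), z = 60 + 45 cos(1.745 - q) mm in the vise's frame: at 0 on the +y side, a bit below level. Starts at 0 to 0.5. The jaw moves 2.5 mm per rad; both jaws touch the housing at about 2.2, tight from about 2.6, dead stop at 2.9. Turns with about 4 N at the grip, stays where left.
- crank_grip (a point): middle of the crank's black grip, a cylinder 15 mm thick and 48 mm long parallel to the vise's x axis, spinning freely about its own axis (fingers can hold it from above and carry it round without turning). 45 mm from the crank's axis, at x = -153 mm in the vise's frame; the crank's arm begins 24 mm from this point, on the vise's side.
- jaw_face: steel plate on the moving jaw, 100 mm wide, carried on a stiff spring pack that gives up to 4 mm (about 16 N per mm). Its frame is parallel to the vise's; x grows toward the fixed jaw.
- fixed_jaw: steel plate on the vise's fixed jaw, 100 mm wide; its frame is parallel to the vise's, its origin 58 mm along the vise's x, on the face that meets the housing
- housing: bare aluminium gear housing, loose between the jaws: open box 60 mm (x, across the jaws) by 96 mm (y) under a rim 80 x 120 x 8 mm whose top is 42 mm above its underside. Opening 42 x 78 mm with a black cord seal round it. Origin mid-underside, z up; brass plug on its +y end. Its axes are within 0.02 rad of the vise's. 0.45 kg. The closing jaw pushes it a few mm.
- thread0 (a point): threaded hole 0 at the top of the housing's rim, 6.6 mm bore; (30, 50, 42) mm in the housing's frame
- thread1 (a point): threaded hole 1 at the top of the rim; (30, -50, 42) mm in the housing's frame
- thread2 (a point): threaded hole 2 at the top of the rim; (-30, -50, 42) mm in the housing's frame
- thread3 (a point): threaded hole 3, the odd one, set in from the corner; (-30, 24, 42) mm in the housing's frame
- cover: blue cast cover plate 80 mm (x) by 120 mm (y) by 6 mm thick, 0.24 kg, lying flat on a plywood board (12 mm thick) on the bench, right side up. Origin mid-underside, z up; brass plug near its +y end. Its four screw holes, 11 mm in diameter, match the housing's threads one way round only: cover's x and y along the housing's x and y.
- cover_hole0 (a point): screw hole 0 at the cover's underside; (30, 50, 0) mm in the cover's frame
- cover_hole1 (a point): screw hole 1 at the underside; (30, -50, 0) mm in the cover's frame
- cover_hole2 (a point): screw hole 2 at the underside; (-30, -50, 0) mm in the cover's frame
- cover_hole3 (a point): screw hole 3, the odd one, at the underside; (-30, 24, 0) mm in the cover's frame
- cover_handle (a point): middle of the cover's bow handle: a bar 12 mm thick (along x), 65 mm long (along the cover's y), its underside 28 mm and its top 42 mm above the cover's underside, on two legs; 45 mm of the bar is free between the legs; this point is 35 mm above the underside's middle
- screw_dish: round steel dish 72 mm across and 16 mm high with dark screws in it; origin under its middle. Leave it alone.
- spare_housing: bare aluminium housing half, an open box 60x110x28 mm; origin under its middle. Leave it alone.
- cap_big: red plastic cap, 33 mm across, 14 mm high; origin under its middle. Leave it alone.

How it is judged:
On the way, in this order (a step that is already met when the one before it is completed fails the run):
1. the crank has closed the jaw and the housing is clamped between both jaws (contact force between each of jaw_face, fixed_jaw and housing above 6 N and value of joint crank above 2.3 rad and height (world z) of cover below 0.03 m), for 0.3 s.
2. the cover is lifted and carried over the clamped housing (contact force between each of jaw_face, fixed_jaw and housing above 6 N and value of joint crank above 2.3 rad and horizontal distance between cover and housing below 0.03 m and height (world z) of cover above 0.092 m), for 0.2 s.
At the end, for the whole second after the job is handed in: Housing clamped on the bed (6 N or more from each jaw, crank past 2.3 rad); the gripper alone holds the cover still and level (0.1 rad), underside 4 to 22 mm above the rim, touching neither housing nor vise, each screw hole within 4 mm horizontally of its thread (contact force between each of jaw_face, fixed_jaw and housing above 6 N and value of joint crank above 2.3 rad and horizontal distance between cover_hole0 and thread0 below 0.004 m and horizontal distance between cover_hole1 and thread1 below 0.004 m and horizontal distance between cover_hole2 and thread2 below 0.004 m and horizontal distance between cover_hole3 and thread3 below 0.004 m and z of cover in the frame of housing between 0.046 and 0.064 m and angle between cover's own z axis and vertical below 0.1 rad and contact force between the fingers and cover above 2 N and contact force between cover and housing below 0.1 N and contact force between cover and vise below 0.1 N and contact force between cover and jaw_face below 0.1 N and linear speed of cover below 0.02 m/s and angle between housing's own z axis and vertical below 0.03 rad and z of housing in the frame of vise below 0.051 m); the arm keeps its last pose, push and grip.
It fails at once if the cover touches the housing (contact force between cover and housing above 0.5 N).
It fails at once if a bystander is shoved (more than 20 mm): the dish, the spare housing half or the red cap (distance of any of screw_dish, spare_housing, cap_big from where it was at the start of the episode above 0.02 m).
It also fails if it takes over 61 s, if anything falls off the work surface, if the arm or the gripper's body presses on something with over 40 N, if the wrist force passes 120 N, or if a joint passes its speed limit or range.

## Working session

There is one attempt and no reset: what is moved stays moved. The work goes in short steps, Python scripts to look and compute and a tool call to move; the robot and the scene stay as the last step left them, time stands still between calls to the robot, and variables do not carry over. Pictures are saved under pics/ and viewed, about 8 in all and at most 12, crops included, and the job is handed in when it is done.

Besides the shell and the picture viewer there is one more tool, called after "Call:" as name(argument=value, ...), one argument or row to a line, values as JSON. step_arm: Moves the arm, as the interface text tells. Its arguments: {"type":"object","properties":{"increments":{"type":"array","items":{"type":"array","items":{"type":"number"}}},"claw":{"type":"number"},"force":{"type":"number"}},"required":["increments"]}

```bash
mkdir -p pics
cat > h.py <<'E'
import numpy as np, cv2
from scipy.spatial.transform import Rotation as R
from station import ctrl, cams, hand_in
def rot(q): return R.from_quat([q[1],q[2],q[3],q[0]]).as_matrix()
def snap(n):
    s=cams.snapshot(n); a=np.array(s['attitude'],float)
    s['R']=a if a.shape==(3,3) else rot(a); s['xyz']=np.array(s['xyz']); return s
def ray(s,uv):
    uv=np.atleast_2d(uv).astype(float); K=s['mtx']
    d=np.c_[(uv[:,0]-K[0,2])/K[0,0],-(uv[:,1]-K[1,2])/K[1,1],-np.ones(len(uv))]
    return d@s['R'].T
def onz(s,uv,z):
    d=ray(s,uv); return s['xyz']+d*((z-s['xyz'][2])/d[:,2])[:,None]
def cloud(s):
    h,w=s['range_z'].shape; v,u=np.mgrid[:h,:w]
    d=ray(s,np.c_[u.ravel(),v.ravel()]); return (s['xyz']+d*s['range_z'].ravel()[:,None]).reshape(h,w,3)
def save(s,f,crop=None,k=1):
    c=s['color'][...,::-1]
    if crop: c=c[crop[1]:crop[3],crop[0]:crop[2]]
    cv2.imwrite('pics/'+f,cv2.resize(c,None,fx=k,fy=k,interpolation=cv2.INTER_CUBIC))
E
python3 - <<'E'
from h import *
ims=[]
for n in('top','side'):
    s=snap(n); save(s,n+'0.png'); print(n,s['xyz'],s['attitude'],s['mtx'],[k for k in s])
x=ctrl.sense(); print(x)
E
```

```text
top [0.37165646 0.06815846 1.17939571] [ 0.71163172  0.07469975 -0.06453131 -0.69558318] [[480.39411894   0.         274.97757415]
 [  0.         480.39411894 211.41819081]
 [  0.           0.           1.        ]] ['color', 'range_z', 'mtx', 'xyz', 'attitude', 'R']
side [0.00703846 1.11510365 0.67782478] [-0.20735313 -0.12224265  0.51119747  0.82506882] [[489.89915145   0.         282.16496874]
 [  0.         489.89915145 199.10915604]
 [  0.           0.           1.        ]] ['color', 'range_z', 'mtx', 'xyz', 'attitude', 'R']
{'clock': 0.1, 'joints': array([ 1.23734031,  0.60006706, -0.002551  ,  1.60004491,  0.00181118,
        0.94288672, -0.0798021 ]), 'joint_velocities': array([-0.00111381, -0.00192438,  0.00064834, -0.00122823,  0.00116138,
       -0.0013513 ,  0.00196907]), 'tau': array([ 5.03297619e-03, -7.77988744e+01,  1.56980127e+00, -2.58622402e+01,
        1.25949638e-02,  5.49807010e-03,  1.45958126e-05]), 'eef_pos': array([ 0.18399421, -0.70083494,  0.23048913]), 'tool_rot': array([-6.84274465e-04,  9.91766176e-01,  1.28059984e-01, -1.56671436e-04]), 'contact_force': array([0.76934862, 0.04677948, 0.92081073]), 'torque': array([-0.0380666 ,  0.0246602 , -0.01816434]), 'width': 0.0852595149235513}
```

View pics/top0.png

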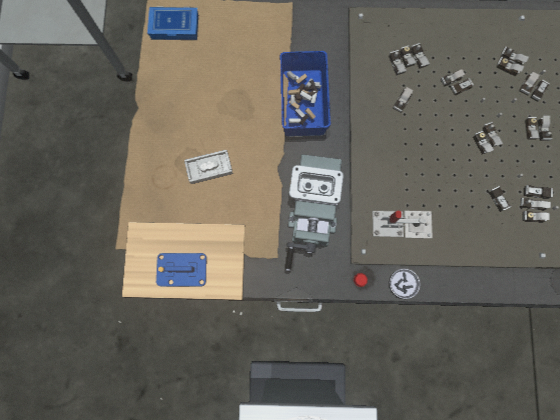

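View pics/side0.png

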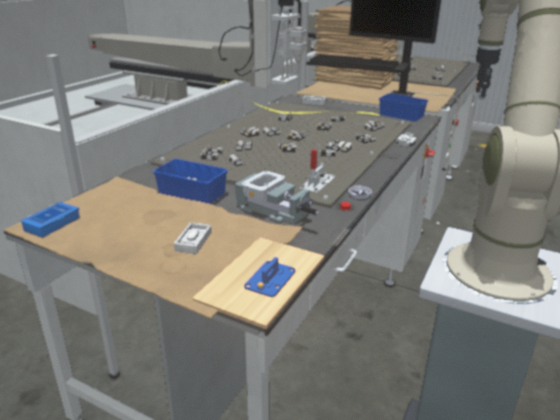

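The top view shows the vise at about (315,195), its crank grip at (290,260), and the cover at (182,270) on the plywood. The cap is at (361,280), the dish at (404,283) and the spare housing at (208,167). Next I'll measure and zoom.

Run:
```python
from h import *
s=snap('top'); P=cloud(s); 
a=s['color'][145:285,255:365]; b=s['color'][230:305,120:250]
a=cv2.resize(a[...,::-1],None,fx=4,fy=4,interpolation=cv2.INTER_CUBIC); b=cv2.resize(b[...,::-1],None,fx=3,fy=3,interpolation=cv2.INTER_CUBIC)
c=np.zeros((560,440+330,3),np.uint8); c[:,:440]=a[:560]; b=cv2.resize(b,(330,190)); c[:190,440:]=b
cv2.imwrite('pics/crop1.png',c)
def box(m,n):
    q=P[m]; r=cv2.minAreaRect(q[:,:2].astype(np.float32)*1000); print(n,m.sum(),'rect mm',r,'z',np.median(q[:,2])); 
    return r
v,u=np.mgrid[:420,:560]; z=P[...,2]
reg=(u>255)&(u<365)&(v>145)&(v<285)
box(reg&(z>.083)&(z<.1),'rim')
box(reg&(z>.07)&(z<.08)&(v<245),'jaws')
hsv=cv2.cvtColor(s['color'],cv2.COLOR_RGB2HSV)
blue=(hsv[...,0]>100)&(hsv[...,0]<125)&(hsv[...,1]>120)
cov=blue&(u>140)&(u<220)&(v>240)&(v<295)
box(cov&(z<.03),'cover plate'); box(cov&(z>.045),'handle')
g=reg&(v>240)&(z>.03)&(hsv[...,2]<70); box(g,'grip')
print('board z',np.median(z[285:295,130:150]),'bench z',np.median(z[270:290,255:275]))
```

```text
rim 1125 rect mm ((657.3137817382812, -6.668891906738281), (120.07785034179688, 81.15151977539062), 83.3372802734375) z 0.088893333244491
jaws 1468 rect mm ((621.6529541015625, 0.16841888427734375), (114.5453109741211, 221.13990783691406), 84.31129455566406) z 0.07491753103538457
cover plate 1115 rect mm ((456.17669677734375, 311.52001953125), (75.38797760009766, 116.86660766601562), 1.5371341705322266) z 0.017323196908644478
handle 98 rect mm ((424.6822814941406, 203.30099487304688), (289.35125732421875, 24.01750946044922), 73.32139587402344) z 0.053482650281887256
grip 198 rect mm ((466.140380859375, 44.953453063964844), (67.2894058227539, 182.57846069335938), 55.97002029418945) z 0.06662706576187205
board z 0.011005853591329107 bench z -0.0010550028433724545
```

View pics/crop1.png

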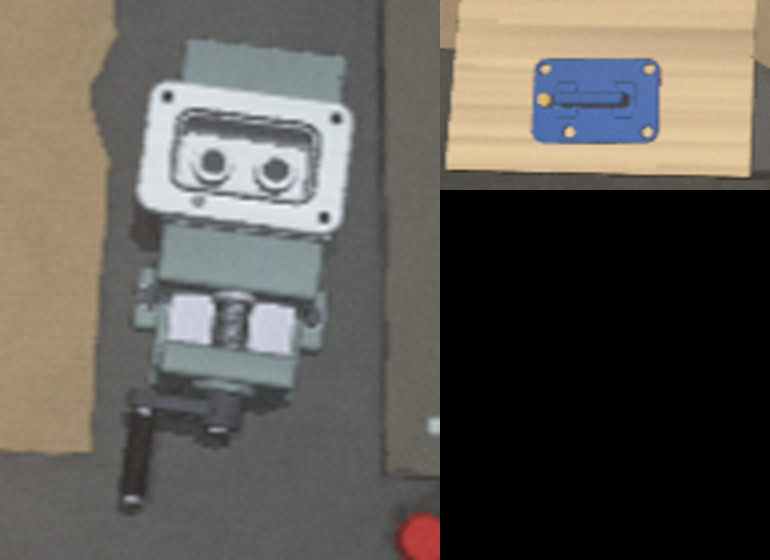

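Both brass plugs and both odd holes sit on the left (+y), so the cover needs only a small yaw. Next I'll measure the grip, jaws and handle more tightly.

Run:
```python
from h import *
s=snap('top'); P=cloud(s); z=P[...,2]; v,u=np.mgrid[:420,:560]
hsv=cv2.cvtColor(s['color'],cv2.COLOR_RGB2HSV)
def box(m,n):
    n_,l,st,_=cv2.connectedComponentsWithStats(m.astype(np.uint8)); m=l==1+np.argmax(st[1:,4])
    q=P[m]; r=cv2.minAreaRect(q[:,:2].astype(np.float32)*1000); print(n,m.sum(),np.round(r[0],1),np.round(r[1],1),round(r[2],1),'z med/max',np.median(q[:,2]),np.percentile(q[:,2],95)); return q
q=box((u>280)&(u<297)&(v>251)&(v<276)&(z>.02),'grip')
t=q[:,2]>np.percentile(q[:,2],60); print('grip top pts mean',q[t].mean(0))
box((u>285)&(u<350)&(v>195)&(v<222)&(abs(z-.075)<.004),'movjaw')
box((u>285)&(u<350)&(v>145)&(v<178)&(abs(z-.075)<.004),'fixjaw')
box((u>155)&(u<208)&(v>250)&(v<288)&(z>.044),'handle')
box((u>140)&(u<220)&(v>240)&(v<295)&(hsv[...,0]>100)&(hsv[...,0]<125)&(hsv[...,1]>120),'cover all')
box((u>255)&(u<365)&(v>145)&(v<285)&(z>.083)&(z<.1),'rim')
# same from side view
s=snap('side'); P=cloud(s); z=P[...,2]
hsv=cv2.cvtColor(s['color'],cv2.COLOR_RGB2HSV)
a=(P[...,0]>.4)&(P[...,0]<.52)
q=box(a&(abs(P[...,1]-.31)<.1)&(z>.045)&(z<.06),'handle S')
q=box((P[...,0]>.4)&(P[...,0]<.5)&(abs(P[...,1]-.045)<.04)&(z>.04),'grip S');print(q.min(0),q.max(0))
box((abs(P[...,0]-.657)<.06)&(abs(P[...,1])<.08)&(z>.085)&(z<.1),'rim S')
x=ctrl.sense(); print(rot(x['tool_rot']),x['clock'])
```

```text
grip 116 [478.2  53.3] [14.4 43.1] 84.0 z med/max 0.06740639339662247 0.0720894579179156
grip top pts mean [0.48081747 0.05300615 0.07026833]
movjaw 611 [597.4  -5.4] [96.8 43.4] 83.5 z med/max 0.0746324299643013 0.07801192223112086
fixjaw 441 [715.1 -18. ] [97.3 29.4] 82.9 z med/max 0.07503847550660891 0.07800664776609811
handle 139 [456.7 312.8] [ 9.9 64.1] 1.4 z med/max 0.05260466606240577 0.05582034093691863
cover all 1218 [440.8 215.9] [313.6  90. ] 80.9 z med/max 0.017569812413925967 0.052306166684583905
rim 1122 [657.5  -6.5] [119.8  81.2] 82.8 z med/max 0.08890272091416296 0.09254918664101551
handle S 129 [454.5 311.4] [13.8 65. ] 0.6 z med/max 0.052494179802839436 0.055473265053441925
grip S 86 [476.8  52.9] [14.6 47.2] 81.7 z med/max 0.06611964256024117 0.07086238335933967
[0.45368731 0.0435924  0.05670007] [0.49926603 0.06355902 0.07272065]
rim S 403 [654.7  -7.9] [126.8  84.6] 83.1 z med/max 0.08939342367585912 0.0916964136507184
[[ 9.67198445e-01  2.54021850e-01 -2.58771827e-04]
 [ 2.54021968e-01 -9.67198232e-01  6.47987061e-04]
 [-8.56807815e-05 -6.92465806e-04 -9.99999757e-01]] 0.25
```

Measurements agree with the given geometry:
- **Vise:** yaw is about -6.6°.
- **Crank:** the grip centre is at (0.479, 0.053, 0.0645), 44.8 mm from the jaw centre line, so q is about 0.27.

I'll move over the grip now.

Call:
step_arm(
  increments=[
    [0.7,-1,0,0.86],
    [0.7,-1,0,0.86],
    [0.7,-1,0,0.86],
    [0.7,-1,0,0.86],
    [0.7,-1,0,0.86],
    [0.7,-1,0,0],
    [0.7,-1,0,0],
    [0.7,-1,0,0],
  ],
  claw=0.4,
)

```text
clock: 1.25
eef_pos: [0.3488, -0.4561, 0.23]
tool_rot: [-0.0, 0.998, -0.068, -0.0]
contact_force: [1.5, -0.8, -0.1]
width: 0.0512
```

Call:
step_arm(
  increments=[
    [0.3,-1,0,0],
    [0.3,-1,0,0],
    [0.3,-1,0,0],
    [0.3,-1,0,0],
    [0.2,-1,0,0],
    [0.2,-1,0,0],
    [0.2,-1,0,0],
    [0.2,-1,0,0],
  ],
)

```text
clock: 2.25
eef_pos: [0.4453, -0.2182, 0.2305]
tool_rot: [0.0, 0.998, -0.067, 0.001]
contact_force: [-0.1, 0.3, -0.4]
width: 0.0512
```

Call:
step_arm(
  increments=[
    [0.05,-1,0.1,-0.24],
    [0.05,-1,0.3,0],
    [0,-1,0.4,0],
    [0,-1,0.5,0],
    [0,-1,0.5,0],
    [0,-1,0.5,0],
    [0,-1,0.5,0],
    [0,-1,0.5,0],
  ],
)

```text
clock: 3.25
eef_pos: [0.4797, 0.0274, 0.1307]
tool_rot: [0.0, 0.998, -0.057, 0.004]
contact_force: [1.1, -0.4, 0.3]
width: 0.051
```

Call:
step_arm(
  increments=[
    [0,-0.5,0.2,0],
    [0,-0.5,0.2,0],
    [0,-0.1,0,0],
    [0,0,0,0],
    [0,0,0,0],
    [0,0,0,0],
    [0,0,0,0],
    [0,0,0,0],
  ],
)

```text
clock: 4.25
eef_pos: [0.4841, 0.0599, 0.1191]
tool_rot: [0.001, 0.998, -0.058, 0.005]
contact_force: [-1.4, 0.3, 0.3]
width: 0.0512
```

Run:
```python
from h import *
x=ctrl.sense(); print(x['eef_pos'],rot(x['tool_rot']))
s=snap('side'); save(s,'side1.png',(220,140,360,245),5)
```

```text
[0.48407628 0.05986419 0.11913498] [[ 9.93341275e-01 -1.14824325e-01  9.40663473e-03]
 [-1.14811582e-01 -9.93385497e-01 -1.88547954e-03]
 [ 9.56091343e-03  7.92934032e-04 -9.99953979e-01]]
```

View pics/side1.png

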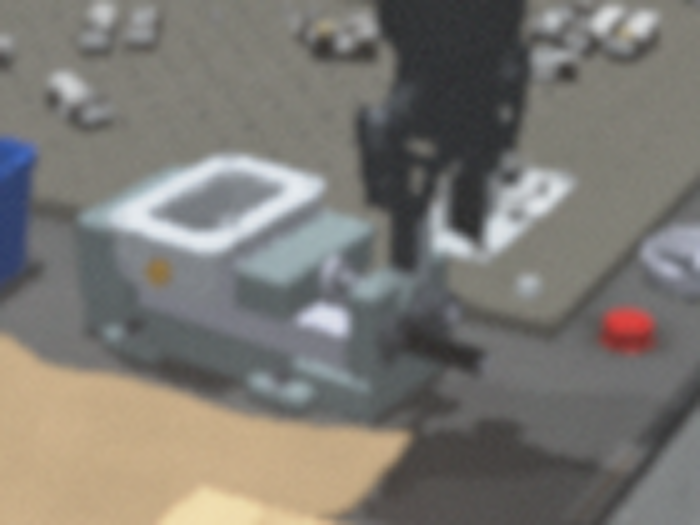

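The gripper stands above the grip with the fingers straddling it. Now I'll descend and grip.

Call:
step_arm(
  increments=[
    [-0.15,0.25,0,0],
    [0,0,0.5,0],
    [0,0,0.5,0],
    [0,0,0.5,0],
    [0,0,0.5,0],
    [0,0,0.4,0],
    [0,0,0,0],
    [0,0,0,0],
  ],
)

```text
clock: 5.3
eef_pos: [0.4773, 0.0496, 0.0456]
tool_rot: [0.001, 0.998, -0.058, 0.005]
contact_force: [0.3, -0.5, 0.2]
width: 0.0513
```

Call:
step_arm(
  increments=[
    [0,0,0,0],
    [0,0,0,0],
    [0,0,0,0],
    [0,0,0,0],
    [0,0,0,0],
    [0,0,0,0],
    [0,0,0,0],
    [0,0,0,0],
  ],
  claw=1,
  force=40,
)

```text
clock: 6.3
eef_pos: [0.4778, 0.0506, 0.0466]
tool_rot: [0.001, 0.998, -0.057, 0.005]
contact_force: [0.2, 1.4, -2.6]
width: 0.0136
```

Run:
```python
from h import *
x=ctrl.sense(); print(x['clock'],x['eef_pos'],rot(x['tool_rot'])[:,2],x['contact_force'],x['width'])
s=snap('side'); save(s,'side2.png',(220,140,360,245),5)
```

```text
6.3 [0.47780675 0.05058197 0.0466281 ] [ 0.01088094 -0.00163045 -0.99993947] [ 0.20267635  1.43978037 -2.62812793] 0.013604989255163458
```

View pics/side2.png

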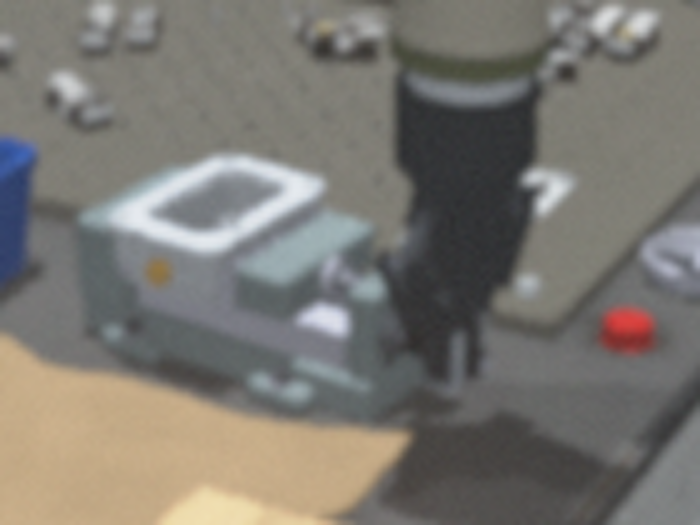

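The grip is held. Next I'll carry it round the arc, first from a=1.46 to 0.26.

Call:
step_arm(
  increments=[
    [0,0.04,-0.22,0],
    [0,0.073,-0.213,0],
    [0,0.107,-0.197,0],
    [0,0.133,-0.183,0],
    [0,0.16,-0.157,0],
    [0,0.18,-0.133,0],
    [0,0.2,-0.107,0],
    [0,0.21,-0.073,0],
  ],
)

```text
clock: 7.35
eef_pos: [0.4741, 0.0162, 0.0881]
tool_rot: [0.0, 0.998, -0.057, 0.006]
contact_force: [2.1, 2.6, -9.8]
width: 0.0136
```

Call:
step_arm(
  increments=[
    [0,0.223,0.02,0],
    [0,0.223,0.03,0],
    [0,0.223,0.05,0],
    [0,0.213,0.08,0],
    [0,0.2,0.1,0],
    [0,0.187,0.13,0],
    [0,0.163,0.153,0],
    [0,0.113,0.14,0],
  ],
)

```text
clock: 8.35
eef_pos: [0.4689, -0.0313, 0.0691]
tool_rot: [-0.001, 0.998, -0.056, 0.008]
contact_force: [-0.2, 6.8, 1.4]
width: 0.0134
```

q is now about 2.69. I'll release and rise, then check.

Call:
step_arm(
  increments=[
    [0,0,0,0],
    [0,0,0,0],
    [0,0,0,0],
    [0,0,0,0],
    [0,0,-0.6,0],
    [0,0,-1,0],
    [0,0,-1,0],
    [0,0,-1,0],
  ],
  claw=0.5,
)

```text
clock: 9.35
eef_pos: [0.4649, -0.0337, 0.1777]
tool_rot: [0.0, 0.998, -0.058, 0.004]
contact_force: [-0.1, -0.3, 0.5]
width: 0.0426
```

Call:
step_arm(
  increments=[
    [0,-1,-0.5,-0.5],
    [0,-1,0,-0.5],
    [0,-1,0,-0.3],
    [0,-1,0,0],
    [0,-1,0,0],
    [0,-1,0,0],
    [0,-1,0,0],
    [0,-1,0,0],
  ],
)

```text
clock: 10.35
eef_pos: [0.4721, 0.2102, 0.197]
tool_rot: [0.001, 1.0, -0.002, 0.008]
contact_force: [0.6, -0.0, 0.3]
width: 0.0427
```

Run:
```python
from h import *
x=ctrl.sense(); print(x['clock'],x['eef_pos'],x['contact_force'],x['width'],x['tool_rot'])
s=snap('top'); P=cloud(s); z=P[...,2]; v,u=np.mgrid[:420,:560]
def box(m,n):
    n_,l,st,_=cv2.connectedComponentsWithStats(m.astype(np.uint8)); m=l==1+np.argmax(st[1:,4])
    q=P[m]; r=cv2.minAreaRect(q[:,:2].astype(np.float32)*1000); print(n,m.sum(),np.round(r[0],1),np.round(r[1],1),round(r[2],1),'z',np.median(q[:,2]),np.percentile(q[:,2],95))
box((abs(P[...,0]-.47)<.045)&(abs(P[...,1]+.028)<.025)&(z>.06)&(z<.12),'grip')
box((u>285)&(u<350)&(v>190)&(v<222)&(abs(z-.075)<.004),'movjaw')
box((u>255)&(u<365)&(v>145)&(v<285)&(z>.083)&(z<.1),'rim')
save(s,'top2.png',(240,130,400,300),4)
```

```text
10.35 [0.47208386 0.21017292 0.19696098] [ 0.64925839 -0.01101569  0.25304848] 0.04273658682557226 [ 6.16607769e-04  9.99969314e-01 -2.01020335e-03  7.54651762e-03]
grip 241 [481.4 -17.9] [40.6 63.8] 79.4 z 0.08945155214952627 0.095237101227158
movjaw 558 [602.1  -5.5] [95.4 38.3] 83.3 z 0.0744700769475155 0.07752086933681272
rim 1119 [659.9  -6.5] [119.8  81.6] 83.5 z 0.0888586412508201 0.09228297622880935
```

View pics/top2.png

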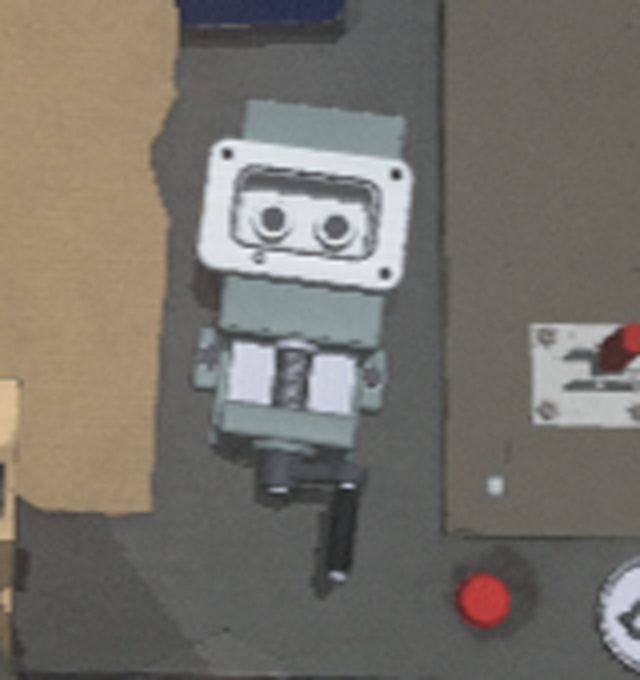

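The grip has gone round to the -y side at a height that gives q of about 2.67, and the jaw is against the housing. Next I'll measure the thread holes and cover holes precisely.

Run:
```python
from h import *
s=snap('top'); g=cv2.cvtColor(s['color'],cv2.COLOR_RGB2GRAY).astype(float)
def cen(c):
    x,y=int(round(c[0])),int(round(c[1])); w=g[y-4:y+5,x-4:x+5]; k=np.clip(np.median(w)-20-w,0,None)
    v,u=np.mgrid[y-4:y+5,x-4:x+5]; return [(k*u).sum()/k.sum(),(k*v).sum()/k.sum()]
def fit(A,B):
    ca,cb=A.mean(0),B.mean(0); a,b=A-ca,B-cb
    th=np.arctan2((a[:,0]*b[:,1]-a[:,1]*b[:,0]).sum(),(a*b).sum()); c,q=np.cos(th),np.sin(th)
    o=cb-np.array([[c,-q],[q,c]])@ca; r=(A@np.array([[c,q],[-q,c]])+o-B)
    return o,np.degrees(th),np.abs(r).max()
M=np.array([[30,50],[30,-50],[-30,-50],[-30,24]])/1000
px=[cen((240+a/4,130+b/4)) for a,b in[(227,154),(397,174),(386,272),(259,257)]]
print(px); W=onz(s,px,.089)[:,:2]; print(W,fit(M,W), 'w/o 3',fit(M[:3],W[:3]))
v,u=np.mgrid[:420,:560]; hsv=cv2.cvtColor(s['color'],cv2.COLOR_RGB2HSV)
m=((hsv[...,0]>100)&(hsv[...,0]<125)&(hsv[...,1]>120)&(u>150)&(u<215)&(v>248)&(v<292))
q=onz(s,np.c_[u[m],v[m]],.017).astype(np.float32)*1000; print('cover',m.sum(),cv2.minAreaRect(q[:,:2]))
x=ctrl.sense(); print(x['joints'])
save(s,'top3.png',(130,235,235,305),5)
```

```text
[[np.float64(296.5457175925926), np.float64(166.44502314814815)], [np.float64(340.9971098265896), np.float64(173.14161849710982)], [np.float64(336.98577958354497), np.float64(199.997968511935)], [np.float64(304.8891050583658), np.float64(193.10505836575877)]]
[[ 0.69856208  0.03830725]
 [ 0.68434786 -0.06625665]
 [ 0.61950716 -0.05677115]
 [ 0.63438416  0.01789135]] (array([ 0.66015505, -0.0102778 ]), np.float64(-8.446322183327828), np.float64(0.00362913647558194)) w/o 3 (array([ 0.65999493, -0.01029957]), np.float64(-8.337954661364828), np.float64(0.0035542874664907798))
cover 0 ((0.0, 0.0), (0.0, 0.0), 0.0)
[-0.51253145  0.39551348 -0.03438165  2.11378391  0.03571962  0.61914374
 -2.14360199]
```

View pics/top3.png

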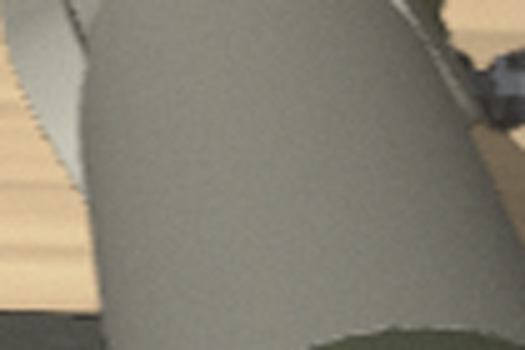

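The arm hides the cover here, and my hole windows reached over the rim edge. I'll measure again with smaller windows while turning the gripper towards the handle.

```bash
cat > f.py <<'E'
from h import *
def fit(A,B):
    ca,cb=A.mean(0),B.mean(0); a,b=A-ca,B-cb
    th=np.arctan2((a[:,0]*b[:,1]-a[:,1]*b[:,0]).sum(),(a*b).sum()); c,q=np.cos(th),np.sin(th)
    o=cb-np.array([[c,-q],[q,c]])@ca; r=(A@np.array([[c,q],[-q,c]])+o-B)
    return np.round(o,4),round(np.degrees(th),2),np.round(np.abs(r).max(),4)
M=np.array([[30,50],[30,-50],[-30,-50],[-30,24]])/1000
E
python3 - <<'E'
from f import *
s=snap('top'); g=cv2.cvtColor(s['color'],cv2.COLOR_RGB2GRAY).astype(float); g=cv2.GaussianBlur(g,(0,0),.6)
def cen(c):
    x,y=int(round(c[0])),int(round(c[1])); w=g[y-1:y+2,x-1:x+2]; i=np.unravel_index(w.argmin(),w.shape); x+=i[1]-1;y+=i[0]-1
    w=g[y-2:y+3,x-2:x+3]; k=np.clip(np.median(w)-w,0,None)
    v,u=np.mgrid[y-2:y+3,x-2:x+3]; return [(k*u).sum()/k.sum(),(k*v).sum()/k.sum()]
px=np.array([cen((240+a/4-.4,130+b/4-.4)) for a,b in[(227,154),(397,174),(386,272),(259,257)]])
print(px.round(1)); W=onz(s,px,.089)[:,:2]; print(W,fit(M,W), 'w/o 3',fit(M[:3],W[:3]))
E
```

```text
[[296.3 168. ]
 [338.7 173.1]
 [335.8 198. ]
 [304.1 191.8]]
[[ 0.69482195  0.03879726]
 [ 0.68442696 -0.0607975 ]
 [ 0.62429236 -0.05408369]
 [ 0.63742687  0.0198541 ]] (array([ 0.661 , -0.0076]), np.float64(-7.06), np.float64(0.0032)) w/o 3 (array([ 0.6597, -0.0077]), np.float64(-6.16), np.float64(0.0003))
```

Call:
step_arm(
  increments=[
    [0,0,0,-1],
    [0,0,0,-1],
    [0,0,0,-1],
    [0,0,0,-1],
    [0,0,0,-1],
    [0,0,0,-1],
    [0,0,0,-1],
    [0,0,0,-1],
  ],
)

```text
clock: 11.5
eef_pos: [0.471, 0.2002, 0.1966]
tool_rot: [0.006, 0.938, 0.348, 0.005]
contact_force: [0.6, 0.2, 0.5]
width: 0.0425
```

Call:
step_arm(
  increments=[
    [0,0,0.2,-1],
    [0,0,0.3,-1],
    [0,0,0.3,-1],
    [0,0,0.3,-1],
    [0,0,0.3,-1],
    [0,0,0.3,-1],
    [0,0,0.3,-1],
    [0,0,0.3,-1],
  ],
)

```text
clock: 12.5
eef_pos: [0.4721, 0.1877, 0.1264]
tool_rot: [0.01, 0.758, 0.652, 0.001]
contact_force: [0.7, -0.4, -0.7]
width: 0.0428
```

Call:
step_arm(
  increments=[
    [0,0,0,-1],
    [0,0,0,-1],
    [0.7,-0.1,0.2,0],
    [0.7,-0.1,0.2,0],
    [0.7,-0.1,0.2,0],
    [0.7,-0.1,0.2,0],
    [0.7,-0.1,0.2,0],
    [0.65,0,0,0],
  ],
)

```text
clock: 13.5
eef_pos: [0.4552, 0.3005, 0.0921]
tool_rot: [0.012, 0.701, 0.713, -0.005]
contact_force: [1.2, -0.3, -0.1]
width: 0.0428
```

Run:
```python
from h import *
x=ctrl.sense(); print(x['clock'],x['eef_pos'],rot(x['tool_rot']),x['joints'])
s=snap('side'); save(s,'side3.png',(200,225,330,320),5)
```

```text
13.5 [0.45518205 0.30054917 0.09210891] [[-0.0179365   0.99977601  0.01123475]
 [ 0.99955377  0.01819869 -0.02368686]
 [-0.02388601  0.01080488 -0.9996563 ]] [-0.45663346  0.61110137 -0.35604984  2.10698309  0.47702026  0.51065058
 -1.15956328]
```

View pics/side3.png

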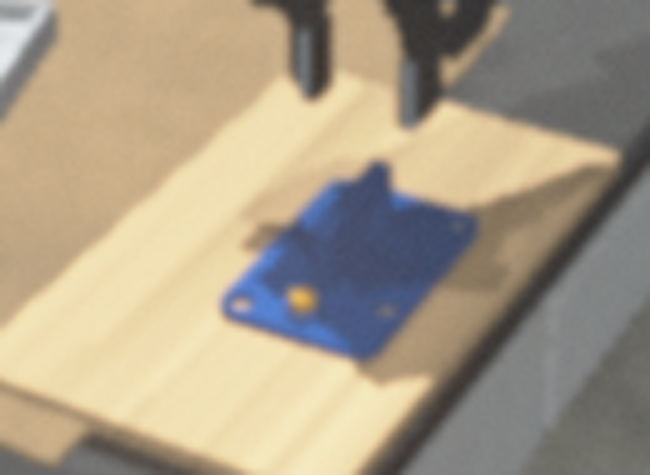

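The fingers straddle the handle line, with the plug at the near (+y) end. I'll descend and grip.

Call:
step_arm(
  increments=[
    [0.43,0,0.1,0],
    [0,0,0.4,0],
    [0,0,0.4,0],
    [0,0,0.4,0],
    [0,0,0.4,0],
    [0,0,0.3,0],
    [0,0,0.1,0],
    [0,0,0,0],
  ],
)

```text
clock: 14.55
eef_pos: [0.4565, 0.3129, 0.0243]
tool_rot: [0.012, 0.701, 0.713, -0.004]
contact_force: [-0.2, -0.0, 0.1]
width: 0.0426
```

Call:
step_arm(
  increments=[
    [0,0,0,0],
    [0,0,0,0],
    [0,0,0,0],
    [0,0,0,0],
    [0,0,0,0],
    [0,0,0,0],
    [0,0,0,0],
    [0,0,0,0],
  ],
  claw=1,
  force=80,
)

```text
clock: 15.55
eef_pos: [0.4568, 0.313, 0.0251]
tool_rot: [0.012, 0.701, 0.713, -0.004]
contact_force: [0.9, 0.3, -1.7]
width: 0.0107
```

Call:
step_arm(
  increments=[
    [0,0,-0.3,0],
    [0,0,-0.6,0],
    [0,0,-0.7,0],
    [0,0,-0.7,0],
    [0,0,-0.7,0],
    [0,0,-0.7,0],
    [0,0,-0.6,0],
    [0,0,-0.3,0],
  ],
)

```text
clock: 16.55
eef_pos: [0.454, 0.3155, 0.1706]
tool_rot: [0.013, 0.701, 0.713, -0.004]
contact_force: [-0.1, 1.2, -1.8]
width: 0.0109
```

Call:
step_arm(
  increments=[
    [-0.4,0.1,0,0.3],
    [-0.7,0.4,0,0.3],
    [-0.8,0.5,0,0.3],
    [-0.8,0.5,0,0.3],
    [-0.8,0.5,0,0.3],
    [-0.8,0.5,0,0],
    [-0.8,0.5,0,0],
    [-0.8,0.5,0,0],
  ],
)

```text
clock: 17.55
eef_pos: [0.5445, 0.1188, 0.1717]
tool_rot: [0.012, 0.75, 0.662, -0.008]
contact_force: [0.5, 0.6, -1.9]
width: 0.0103
```

Call:
step_arm(
  increments=[
    [-0.55,0.65,0,0],
    [-0.55,0.65,0,0],
    [-0.55,0.65,0,-0.1],
    [-0.55,0.65,0,0],
    [-0.55,0.65,0,0],
    [-0.5,0.6,0,0],
    [-0.35,0.4,0.1,0],
    [-0.1,0.1,0.1,0],
  ],
)

```text
clock: 18.55
eef_pos: [0.6591, -0.0235, 0.1625]
tool_rot: [0.01, 0.751, 0.66, -0.014]
contact_force: [0.0, 1.0, -1.9]
width: 0.0108
```

Run:
```python
from f import *
x=ctrl.sense(); print(x['clock'],x['eef_pos'],rot(x['tool_rot']),x['contact_force'],x['width'])
a=snap('top'); b=snap('side')
A=cv2.resize(a['color'][135:235,265:375],None,fx=3.6,fy=3.6,interpolation=cv2.INTER_CUBIC)
B=cv2.resize(b['color'][140:235,210:320],None,fx=3.6,fy=3.6,interpolation=cv2.INTER_CUBIC)
c=np.zeros((360,792,3),np.uint8); c[:A.shape[0],:396]=A; c[:B.shape[0],396:]=B
cv2.imwrite('pics/over.png',c[...,::-1])
for n,s in(('top',a),('side',b)):
    P=cloud(s); h=cv2.cvtColor(s['color'],cv2.COLOR_RGB2HSV)
    m=(h[...,0]>100)&(h[...,0]<125)&(h[...,1]>100)&(abs(P[...,0]-.66)<.09)&(abs(P[...,1])<.11)&(P[...,2]>.11)&(P[...,2]<.175)
    q=P[m]; print(n,m.sum(), cv2.minAreaRect(q[:,:2].astype(np.float32)*1000) if len(q) else '')
    f=q[q[:,2]<np.median(q[:,2])+.005]
    if len(f)>20: k=np.linalg.lstsq(np.c_[f[:,:2]-[.66,0],np.ones(len(f))],f[:,2],rcond=None)[0]; print('plane slopes,z',k)
```

```text
18.55 [ 0.65908929 -0.02345122  0.16246389] [[ 0.12893244  0.99161946 -0.00820234]
 [ 0.99102475 -0.12914077 -0.03453412]
 [-0.03530396 -0.00367615 -0.99936986]] [ 7.54834204e-04  1.02791931e+00 -1.90170091e+00] 0.010836835418920374
top 782 ((657.5541381835938, -24.287139892578125), (118.84081268310547, 78.53986358642578), 82.3609848022461)
plane slopes,z [-0.00651107 -0.00939494  0.15459601]
side 330 ((655.2794799804688, -25.668991088867188), (125.5389633178711, 79.77883911132812), 80.88953399658203)
plane slopes,z [-0.01868918 -0.01083973  0.15489202]
```

View pics/over.png

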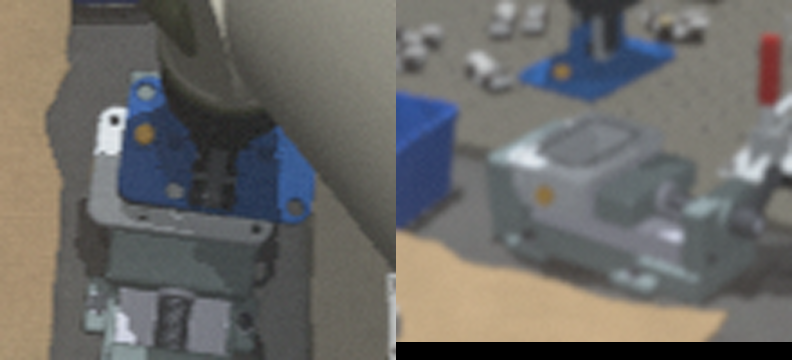

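The cover is level (slopes about 0.01) and 17 mm short in y, with the plug on the correct end. I'll correct that and descend part way.

Call:
step_arm(
  increments=[
    [0.3,0,0,-0.2],
    [0.3,0,0,0],
    [0,0,0.2,0],
    [0,0,0.25,0],
    [0,0,0.25,0],
    [0,0,0.25,0],
    [0,0,0.2,0],
    [0,0,0,0],
  ],
)

```text
clock: 19.65
eef_pos: [0.6589, -0.0016, 0.1246]
tool_rot: [0.009, 0.743, 0.669, -0.015]
contact_force: [-0.5, -0.0, -2.5]
width: 0.0107
```

```bash
cat > chk.py <<'E'
from f import *
x=ctrl.sense(); print(x['clock'],x['eef_pos'],rot(x['tool_rot']).round(4).tolist(),x['contact_force'],x['width'])
for n in('top','side'):
    s=snap(n); P=cloud(s); h=cv2.cvtColor(s['color'],cv2.COLOR_RGB2HSV)
    m=(h[...,0]>100)&(h[...,0]<125)&(h[...,1]>100)&(abs(P[...,0]-.66)<.09)&(abs(P[...,1])<.11)&(P[...,2]>.095)&(P[...,2]<.175)
    q=P[m]; f=q[q[:,2]<np.median(q[:,2])+.005]; r=cv2.minAreaRect(f[:,:2].astype(np.float32)*1000)
    print(n,m.sum(),np.round(r[0],1),np.round(r[1],1),round(r[2],2))
    k=np.linalg.lstsq(np.c_[f[:,:2]-[.66,0],np.ones(len(f))],f[:,2],rcond=None)[0]; print('slopes,z',k.round(4))
    save(s,'chk_%s_%d.png'%(n,int(x['clock']*100)),(265,135,375,235) if n=='top' else (220,140,320,235),5)
E
python3 chk.py
```

```text
19.65 [ 0.65887005 -0.00164029  0.12456635] [[0.1054, 0.9944, -0.01], [0.9938, -0.1056, -0.0335], [-0.0344, -0.0065, -0.9994]] [-0.47365634 -0.04464021 -2.52491982] 0.010674836525791135
top 688 [657.2  -2.2] [118.4  77.8] 83.54
slopes,z [-0.0086 -0.0095  0.1169]
side 379 [656.8  -4.1] [125.1  81.9] 85.66
slopes,z [-0.0198 -0.0116  0.1178]
```

Call:
step_arm(
  increments=[
    [-0.13,0.09,0,0],
    [0,0,0.1,0],
    [0,0,0.1,0],
    [0,0,0.05,0],
    [0,0,0,0],
    [0,0,0,0],
    [0,0,0,0],
    [0,0,0,0],
  ],
)

```text
clock: 20.75
eef_pos: [0.6621, -0.0062, 0.1181]
tool_rot: [0.01, 0.743, 0.669, -0.014]
contact_force: [0.3, 0.2, -1.5]
width: 0.0109
```

```bash
python3 chk.py; ls pics
```

```text
20.75 [ 0.66209164 -0.00623305  0.11813997] [[0.1056, 0.9944, -0.0077], [0.9938, -0.1058, -0.0333], [-0.0339, -0.0041, -0.9994]] [ 0.2690701   0.17331926 -1.54011766] 0.010893624744711646
top 706 [660.9  -7. ] [118.5  78.6] 83.71
slopes,z [-0.0087 -0.0068  0.1104]
side 384 [658.3  -7.7] [123.6  81.5] 82.95
slopes,z [-0.0103 -0.01    0.1112]
chk_side_1964.png
chk_side_2075.png
chk_top_1964.png
chk_top_2075.png
crop1.png
over.png
side0.png
side1.png
side2.png
side3.png
top0.png
top2.png
top3.png
```

View pics/chk_top_2075.png

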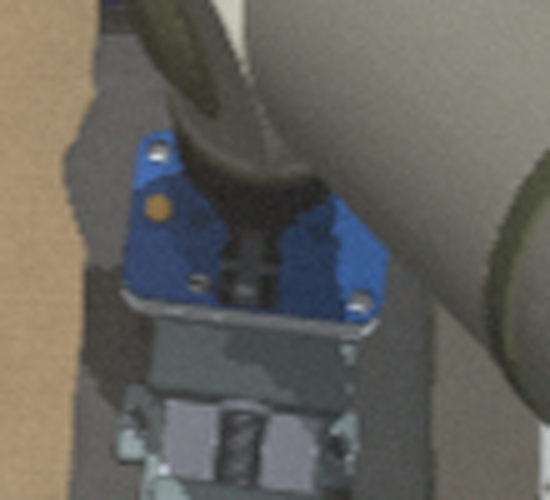

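Through each hole the light rim and a dark thread spot are visible. I'll enlarge the three visible holes and compute where each thread should appear.

Run:
```python
from f import *
s=snap('top'); K=s['mtx']
def pj(p):
    c=(np.asarray(p)-s['xyz'])@s['R']; return np.c_[K[0,0]*c[:,0]/-c[:,2]+K[0,2],-K[1,1]*c[:,1]/-c[:,2]+K[1,2]]
def pts(o,deg,z):
    t=np.radians(deg);R2=np.array([[np.cos(t),-np.sin(t)],[np.sin(t),np.cos(t)]]); return np.c_[M@R2.T+o,np.full(4,z)]
th=np.array([[296.3,168.],[338.7,173.1],[335.8,198.],[304.1,191.8]])
hp=pj(pts([.6608,-.0070],-6.3,.1105)); print('thread px',th.round(1).tolist(),'hole px pred',hp.round(1).tolist())
# actual hole pixel centroids: non-blue in blue plate
h=cv2.cvtColor(s['color'],cv2.COLOR_RGB2HSV).astype(int)
out=[]
for i in(0,2,3):
    x,y=np.round(hp[i]).astype(int); v,u=np.mgrid[y-4:y+5,x-4:x+5]; S=h[y-4:y+5,x-4:x+5,1]
    k=np.clip(np.percentile(S,70)-40-S,0,None)*(((u-x)**2+(v-y)**2)<14); c=[(k*u).sum()/k.sum(),(k*v).sum()/k.sum()]
    w=onz(s,[c],.110)[0,:2]; wt=onz(s,[th[i]],.089)[0,:2]
    print(i,np.round(c,1),'hole xy',w.round(4),'thread xy',wt.round(4),'diff mm',((w-wt)*1000).round(1))
    out.append(cv2.resize(s['color'][y-8:y+9,x-8:x+9],(255,255),interpolation=cv2.INTER_NEAREST))
cv2.imwrite('pics/holes.png',np.hstack(out)[...,::-1])
```

```text
thread px [[296.3, 168.0], [338.7, 173.1], [335.8, 198.0], [304.1, 191.8]] hole px pred [[296.4, 164.8], [339.4, 170.2], [336.6, 195.3], [304.4, 191.2]]
0 [296.4 164.9] hole xy [0.6961 0.0393] thread xy [0.6947 0.0388] diff mm [1.3 0.4]
2 [336.7 195. ] hole xy [ 0.6264 -0.0537] thread xy [ 0.6242 -0.054 ] diff mm [2.2 0.3]
3 [304.6 191.1] hole xy [0.6341 0.0195] thread xy [0.6375 0.0198] diff mm [-3.4 -0.3]
```

View pics/holes.png

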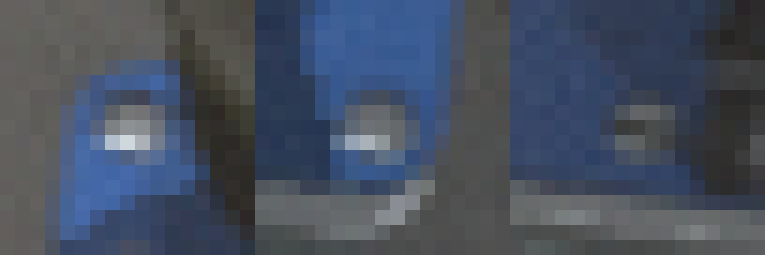

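The visible holes sit 1.3–2.2 mm too far in +x. Thread 3's pixel from the earlier look was clipped; with row 194, hole 3 agrees. I'll make a small correction and go 4 mm lower.

Call:
step_arm(
  increments=[
    [0,-0.05,0.05,0],
    [0,0,0.05,0],
    [0,0,0.04,0],
    [0,0,0,0],
    [0,0,0,0],
    [0,0,0,0],
    [0,0,0,0],
    [0,0,0,0],
  ],
)

```text
clock: 21.9
eef_pos: [0.6605, -0.0062, 0.1137]
tool_rot: [0.01, 0.743, 0.669, -0.014]
contact_force: [0.3, 0.1, -2.6]
width: 0.0107
```

```bash
python3 chk.py
python3 - <<'E'
from f import *
s=snap('top'); h=cv2.cvtColor(s['color'],cv2.COLOR_RGB2HSV).astype(int)
th=dict([(0,(296.3,168.)),(2,(335.8,198.)),(3,(304.3,194.))])
for i,(x,y) in {0:(296,165),2:(337,195),3:(305,191)}.items():
    v,u=np.mgrid[y-4:y+5,x-4:x+5]; S=h[y-4:y+5,x-4:x+5,1]
    k=np.clip(np.percentile(S,70)-40-S,0,None)*(((u-x)**2+(v-y)**2)<16); c=[(k*u).sum()/k.sum(),(k*v).sum()/k.sum()]
    print(i,np.round(c,1),((onz(s,[c],.106)-onz(s,[th[i]],.089))[0,:2]*1000).round(1))
E
```

```text
21.9 [ 0.66049481 -0.00622788  0.11366569] [[0.1056, 0.9944, -0.0076], [0.9938, -0.1058, -0.0333], [-0.0339, -0.0041, -0.9994]] [ 0.28186211  0.14589738 -2.60076572] 0.010721025245830643
top 689 [657.3  -6.2] [120.8  75.8] 80.71
slopes,z [-0.0086 -0.004   0.1058]
side 390 [657.2  -8.2] [122.4  81.2] 81.43
slopes,z [-0.0183 -0.0147  0.1065]
0 [295.9 165.2] [1.8 1.5]
2 [336.5 196. ] [0.7 0.3]
3 [304.7 192.4] [-0.2 -0.1]
```

All estimates agree to within about 2 mm: the holes in the top view, and the cover against the rim in the side view. The underside is about 11 mm above the rim, so I'm handing in.

```bash
python3 -c "
from h import *
hand_in(); x=ctrl.sense(); print(x['clock'],x['eef_pos'],x['width'],x['contact_force'])"
```

```text
the job is handed in; nothing more can be done
the job is handed in; nothing more can be done
```

I clamped the housing and handed the job in at about 22 s. The arm is holding the cover about 11 mm above the rim, brass plug towards the housing's plug end. The hand-in reports no verdict.

- **Clamping:** I turned the crank to about 2.67–2.69 rad, judged from the arm's position and from the grip's height in the picture. The housing shifted about 2.4 mm towards the fixed jaw. I couldn't measure the jaw force directly.
- **Alignment:** in the top view, holes 0, 2 and 3 are within about 2.3, 0.8 and 0.2 mm of their threads. Hole 1 was hidden by the arm, so I inferred it from the others.
- **Cover position:** in the side view, the cover's centre matches the housing's to about 0.3 mm, after allowing for the clamping shift.
- **Level and contact:** the cover's slope is at most about 0.02 rad, and the wrist showed only the cover's weight, so nothing suggests it touched the housing. The gripper itself leans about 0.035 rad.
- **Disagreements:** my first readings of the thread holes were off, and thread 3 was corrected by eye from the picture. The last top-view outline of the cover was distorted: it read 3 mm off in x and 3° off in yaw. I trusted the holes and the side view instead.
- **Other items:** I moved well clear of the dish, spare housing and red cap, but did not measure them again at the end.

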